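Lay the carton flat so the transport tub's lid will seat

TASK

The small carton was packed standing on end in the transport tub, so it sticks up past the fill line and the lid cannot go on. Take it out, lay it down flat on the free counter outside the tub and let go, then pick it up again as it lies and lay it flat in the tub's empty bay beside the dish. Then put the lid on so that it sits fully home all round, leaving the dish in the tub and the other things on the counter where they are.

Things in the scene. Friction and masses are not known exactly. Their poses are not given: they have to be found in the camera images.
- tub: Open grey tub fixed to the counter, 178 x 138 mm (long side = its x), 52 high, z up. Origin: centre of its underside. Inside 170 x 130, walls 4, floor top at z = 4, rim z = 52; dark fill line inside at z = 45 (contents above 46 keep the lid from seating). A rib 10 high, 3 thick crosses the floor at x = +21.5: dish on its +x side, carton bay on its -x side (x = -85 to 20).
- tub_bay (a point): Centre of the carton bay on the tub's inner floor, at (-32.5, 0, 4) mm in the tub's frame; axes as the tub's.
- carton: White printed carton, 60 x 85 x 34 mm (own x, y, z), about 0.12 kg. Origin: centre of a large (60 x 85) face, z pointing into the box. At the start it stands in the bay on a 60 x 34 end (y vertical), large faces roughly across the tub's x, top 89 mm above the counter. A push near the top on a large face topples it flat. Flat = either large face down, 34 mm high.
- carton_mid (a point): Middle of the carton (17 mm in from either large face); axes as the carton's.
- lid: Grey plastic lid, loose, right way up on the counter, about 0.16 kg. Origin: centre of the underside of its locating lip; z up, long side = x. Plate 178 x 138 mm, 4 thick, underside at z = 6; below it a lip 6 deep, 164 x 124 outside, fits inside the tub walls with 3 mm play a side. Seated, the plate rests on the rim and the origin is 46 mm above the tub's. A half turn makes no difference.
- lid_grip (a point): Point in the lid's solid finger rib, 28 mm above the lid's origin: the rib is 90 mm long (lid's x), 14 mm wide (lid's y) and runs from z = 10 to 38 mm, in the middle of the lid.
- dish: Clear petri dish, 58 mm across, 12 mm high, lying in the tub's +x bay. Origin: centre of its underside. It stays there.
- tape_roll: Loose tan roll of tape, 69 mm across, 18 mm high, lying on the counter; a bystander. Origin: centre of its underside.
- pen: Loose red-capped marker pen, 142 mm long, on the counter; a bystander. Origin: centre of its underside.
Mind the look-alikes: they are no part of the job. Leave any blue or purple look-alike of the carton alone.

How it is judged:
By the outcome, as a careful person would: the job done as asked, in the order asked, and still so for the second after the job is handed in, with the robot touching nothing.
It also fails if it takes over 72 s, if anything falls off the work surface, if the arm or the gripper's body presses on something with over 40 N, if the wrist force passes 120 N, or if a joint passes its speed limit or range.

ROBOT

A 6-joint arm with a two-finger parallel gripper is mounted at the origin on a cart in front of the work surface, level with it; the furniture and walls round the work are solid. World frame = base frame: x ahead of the robot, y to its left, z up, the work surface at z = 0. Lengths are in m, angles in rad, forces in N, time in s.
With the tool pointing down it reaches from about 0.25 to 0.8 m from the base axis. Payload 8.5 kg.
Tool frame: the origin (TCP) lies between the finger pads; the fingertips stand 8 mm ahead of it and the grasp point (between the pads) lies 11 mm behind it; z points along the fingers, y is the line along which they close (so a half turn about z gives the same grasp; the last joint's range is limited). The gripper opens to 85 mm and grips with 20 to 120 N. Pads are 22 mm wide; open, the fingers measure 114 mm over their backs; the gripper's body (76 mm by 85 mm) begins 54 mm behind the grasp point. The pads swing forward as they close: fully open they stand 13 mm farther back than shut.
Start: joints at [1.292, 0.238, -0.013, 1.319, 0, 1.571], TCP at [0.144, 0.505, 0.239] pointing down, gripper open.
Joint ranges: [-2.66, 2.66], [-1.03, 1.9], [-1.14, 1.46], [-1.82, 2.27], [-1.45, 1.34], [-3.14, 3.14]. Speed limits (rad/s): [2.22, 2.22, 2.79, 3.14, 3.14, 3.14].

INTERFACE

Orientations are given as a unit quaternion [w, x, y, z].
In Python, from rig import manip gives the robot as it stands. Calls block until the motion is done:
- manip.move_ptp(position, orientation): joint-space move of the TCP to a pose.
- manip.movel(position, ori=None, speed=0.15, f_stop=None): straight line of the TCP; ori=None keeps the orientation; speed is the mean speed in m/s. With f_stop (N) it stops when the force on the tool has changed by that much, and returns True; else False.
- manip.movej(angles): joint-space move.
- manip.open_gripper() and manip.grasp(): open the fingers fully, or close them until they stop; the grip force is fixed at half the most.
- manip.sleep(seconds).
- manip.ik(position, orientation): joint angles nearest the present ones, or None.
- manip.read_camera(name): name is "scene" or "top" or "wrist"; returns (picture, depth): 480x640x3 uint8, blue, green, red; 480x640 float32, m along the optical axis (not along the pixel's ray), 0 where there is no reading.
- manip.camera_params(name): a dict with "K" (3x3 intrinsics, pixels), "dist" ([k1, k2, p1, p2, k3] as OpenCV has them; the pictures are not rectified), "pose" (4x4, takes a point from camera to world coordinates); the wrist camera has in their place "T_tool_cam" (4x4, takes a point from camera to tool coordinates, whose origin is the TCP and whose axes are the flange's). Camera axes: x right, y down, z forward; pixel columns grow to the right and rows downward; lengths in m; the calibration is good to about 2 mm. A picture is of the moment at which its call begins: read the wrist's pose just before it. camera_params takes no time and is no camera call.
A pose or a line that the arm cannot do raises manip.PlanningError and nothing moves.
- manip.finish_job(): hands the job in; it is judged then, once.
Readings, each from a call of its own:
- manip.get_time_s(): time.
- manip.get_joints(): joint angles.
- manip.get_joint_vel(): joint speeds.
- manip.get_tau(): joint torques, N m.
- manip.get_tool_pos(): TCP position.
- manip.get_tool_rot(): TCP orientation.
- manip.get_ft_force(): force on the tool from outside, world axes, zero at the start.
- manip.get_torque(): the same for the moment, N m.
- manip.get_grip_width(): finger opening in m.
- manip.get_gripper_force(): force on a finger pad.
Only numpy, scipy, OpenCV 4.12 (cv2) and the standard library are available. Lean on these libraries where they do the work, as an engineer would, in place of code of your own. Each camera call takes 0.05 s, during which the arm holds its last target. There are 200 camera calls.

## Working session

There is one attempt and no reset: what is moved stays moved. The work goes in short steps, each a Python script; the robot and the scene stay as the last script left them, time stands still between calls to the robot, and variables do not carry over. Pictures are saved under pics/ and viewed, at most 10 in all, crops included, and the job is handed in when it is done.

```bash
ls; mkdir -p pics; python3 - <<'E'
from rig import manip as m
import cv2,numpy as np
for n in("scene","top"):
    p,d=m.read_camera(n); cv2.imwrite(f"pics/{n}0.png",p); np.savez(f"{n}0.npz",p=p,d=d)
    c=m.camera_params(n); print(n,c["K"],c["dist"],c["pose"])
print(m.camera_params("wrist")); print(m.get_time_s(),m.get_tool_rot())
E
```

```text
pics
scene [[457.88951343   0.         323.73496263]
 [  0.         457.88951343 240.23456939]
 [  0.           0.           1.        ]] [-0.01840067  0.          0.          0.          0.        ] [[ 0.75830637 -0.41484973  0.50286296  0.00197474]
 [-0.65172938 -0.46487808  0.59928056 -0.62561539]
 [-0.01484141 -0.78216883 -0.62288976  0.70879252]
 [ 0.          0.          0.          1.        ]]
top [[503.54375989   0.         320.73419067]
 [  0.         503.54375989 241.58274183]
 [  0.           0.           1.        ]] [0.01825725 0.         0.         0.         0.        ] [[-1.08748645e-02 -9.90795194e-01  1.34931915e-01  3.58367503e-01]
 [-9.99745318e-01  8.10474963e-03 -2.10620880e-02 -4.53460013e-04]
 [ 1.97746262e-02 -1.35126597e-01 -9.90630994e-01  1.31324294e+00]
 [ 0.00000000e+00  0.00000000e+00  0.00000000e+00  1.00000000e+00]]
{'K': array([[385.43857742,   0.        , 323.93435412],
       [  0.        , 385.43857742, 238.87648255],
       [  0.        ,   0.        ,   1.        ]]), 'dist': array([-0.02728581,  0.        ,  0.        ,  0.        ,  0.        ]), 'T_tool_cam': array([[-7.12284326e-04, -9.49330538e-01, -3.14278575e-01,
         8.12201269e-02],
       [ 9.99999623e-01, -5.20389055e-04, -6.94488437e-04,
         1.58809982e-05],
       [ 4.95751951e-04, -3.14278951e-01,  9.49330551e-01,
        -1.33582363e-01],
       [ 0.00000000e+00,  0.00000000e+00,  0.00000000e+00,
         1.00000000e+00]])}
0.1 [-8.40141090e-05  1.38916511e-01  9.90303883e-01 -6.44227003e-04]
```

View pics/top0.png

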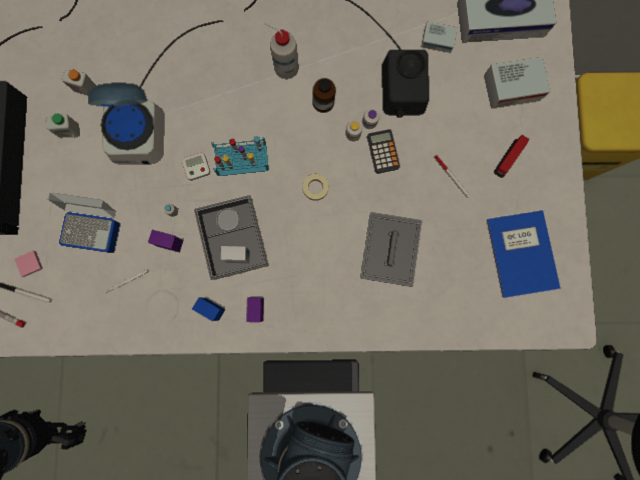

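View pics/scene0.png

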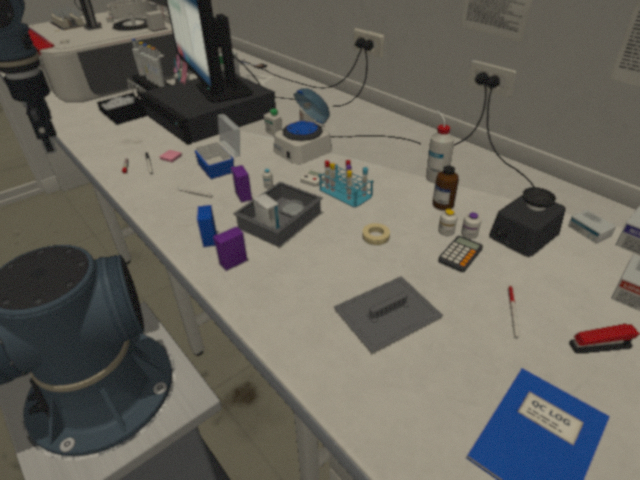

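The top view shows the tub at about px (231,237), with the dish at (228,220) in its far half and the white carton at (233,254) in its near half. The lid is at (391,249), the tape at (315,187), and the counter around (310,255) is free. The scene view confirms this; the blue and purple boxes are the look-alikes. Next I'll measure from the depth.

```bash
cat > h.py <<'E'
import cv2,numpy as np
from rig import manip as m
from scipy.spatial.transform import Rotation as R
def cloud(d,c,pose):
    v,u=np.mgrid[0:480,0:640]
    n=cv2.undistortPoints(np.stack([u,v],-1).reshape(-1,1,2).astype(float),c["K"],c["dist"]).reshape(480,640,2)
    P=np.dstack([n*d[...,None],d])
    return P@pose[:3,:3].T+pose[:3,3]
def quat(yaw):  # tool down, tool y along yaw+90deg (tool x along yaw)
    q=(R.from_euler('z',yaw)*R.from_euler('x',np.pi)).as_quat(); return [q[3],q[0],q[1],q[2]]
def wrist(name=None):
    q=np.array(m.get_tool_rot()); T=np.eye(4); T[:3,:3]=R.from_quat(q[[1,2,3,0]]).as_matrix(); T[:3,3]=m.get_tool_pos()
    p,d=m.read_camera("wrist"); c=m.camera_params("wrist")
    if name: cv2.imwrite(f"pics/{name}.png",p)
    return p,d,cloud(d,c,T@c["T_tool_cam"])
def rect(P):
    (cx,cy),(w,h),a=cv2.minAreaRect((P[:,:2]*1000).astype(np.float32))
    if w<h: w,h,a=h,w,a+90
    return f"c=({cx:.1f},{cy:.1f}) {w:.1f}x{h:.1f} long yaw {(a+90)%180-90:.1f}"
E
python3 - <<'E'
from h import *
z=np.load("top0.npz"); c=m.camera_params("top"); P=cloud(z["d"],c,c["pose"])
def sel(u0,u1,v0,v1,z0,z1):
    Q=P[v0:v1,u0:u1]; dd=z["d"][v0:v1,u0:u1]
    k=(dd>0)&(Q[...,2]>z0)&(Q[...,2]<z1); return Q[k]
for n,a in dict(tub=(185,280,186,288,.043,.06),carton=(200,262,220,275,.08,.1),lidplate=(350,432,202,296,.004,.02),rib=(375,405,220,278,.028,.05),table=(280,350,230,280,-.02,.02),tape=(300,330,170,202,.01,.03)).items():
    Q=sel(*a); print(n,len(Q),rect(Q) if len(Q) else"",np.median(Q[:,2]) if len(Q) else "")
E
```

```text
tub 928 c=(545.2,201.7) 187.5x147.2 long yaw 14.0 0.04988159969625905
carton 348 c=(500.1,188.9) 60.9x32.8 long yaw 89.8 0.08816160666767103
lidplate 3333 c=(518.4,-212.5) 246.0x215.6 long yaw -0.6 0.009050566361205714
rib 195 c=(515.8,-211.3) 88.3x14.9 long yaw -9.3 0.03579387532272227
table 3497 c=(504.0,-11.9) 182.7x130.5 long yaw 89.6 -0.0009756301106389476
tape 369 c=(682.5,-14.5) 67.6x63.5 long yaw -1.0 0.016805085332799452
```

```bash
python3 - <<'E'
from h import *
def best(p,yaw):
    return [(round(y,2),None if (j:=m.ik(p,quat(y))) is None else np.round(j,2)) for y in (yaw,yaw-np.pi)]
print(best([.50,.189,.25],np.pi/2)); print(best([.50,.0,.25],np.pi/2)); print(best([.50,.19,.1],np.radians(14))); print(best([.516,-.211,.1],np.radians(-9.3)))
y=np.pi/2
if m.ik([.5,.189,.25],quat(y)) is None: y-=np.pi
m.move_ptp([.5,.189,.25],quat(y))
p,d,P=wrist("w1"); np.savez("w1.npz",p=p,d=d,P=P)
ok=d>0
near=np.hypot(P[...,0]-.545,P[...,1]-.2)<.13
for n,a,b in(("rim",.046,.057),("carton",.083,.095)):
    k=(ok&near&(P[...,2]>a)&(P[...,2]<b)); Q=P[k]; print(n,len(Q),rect(Q),np.median(Q[:,2]))
print(m.get_time_s(),m.get_joints())
E
```

```text
[(1.57, array([0.36, 0.25, 0.03, 1.35, 0.  , 1.93])), (-1.57, array([ 0.36,  0.25,  0.03,  1.35,  0.  , -1.21]))]
[(1.57, array([ 0.  ,  0.19, -0.05,  1.33,  0.  ,  1.57])), (-1.57, array([ 0.  ,  0.19, -0.05,  1.33,  0.  , -1.57]))]
[(np.float64(0.24), array([ 0.36,  0.34, -0.24,  0.99,  0.  , -3.02])), (np.float64(-2.9), array([ 0.36,  0.34, -0.24,  0.99,  0.  ,  0.12]))]
[(np.float64(-0.16), array([-0.39,  0.37, -0.19,  1.01,  0.  ,  2.92])), (np.float64(-3.3), array([-0.39,  0.37, -0.19,  1.01,  0.  , -0.23]))]
rim 7006 c=(536.8,225.7) 199.6x187.8 long yaw -75.7 0.04960466878185757
carton 3088 c=(497.9,187.5) 60.9x34.2 long yaw 88.5 0.08788839198609827
1.8833 [3.63058332e-01 2.51368972e-01 3.17881969e-02 1.35124168e+00
 1.83084228e-04 1.93203749e+00]
```

View pics/w1.png

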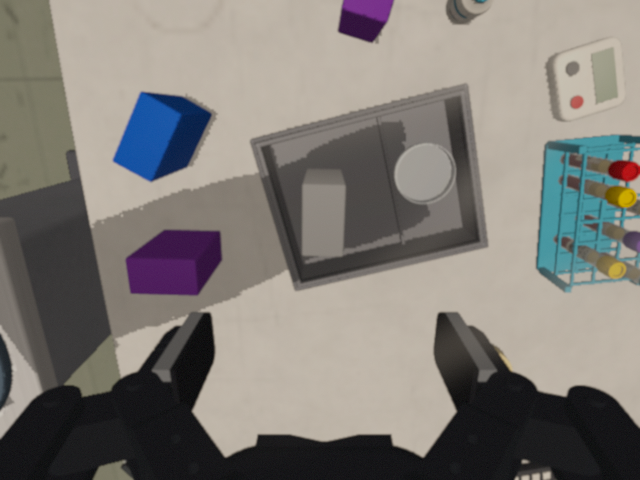

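The wrist picture shows the carton's top from about (303,170) to (345,250), free all round, with the dish at (425,172) beyond the rib. Both cameras put the carton at about (499,188), its 60 mm side along world y. I'll grasp it, lift it out and stand it on the free counter.

```bash
python3 - <<'E'
from h import *
P=np.load("w1.npz")["P"]; d=np.load("w1.npz")["d"]
a=np.radians(14); D=P[...,:2]-[.545,.2017]
lx=D@[np.cos(a),np.sin(a)]; ly=D@[-np.sin(a),np.cos(a)]
k=(d>0)&(abs(lx)<.1)&(abs(ly)<.08)&(P[...,2]>.044)&(P[...,2]<.057)
print("rim",rect(P[k]))
y=np.radians(89)
m.movel([.4985,.188,.066],quat(y),speed=.2); m.grasp()
print("w",m.get_grip_width(),m.get_gripper_force(),m.get_ft_force())
m.movel([.4985,.188,.15],speed=.2); print(m.get_grip_width(),m.get_ft_force())
m.move_ptp([.45,-.01,.15],quat(np.pi/2))
print("hit",m.movel([.45,-.01,.058],speed=.08,f_stop=6),m.get_tool_pos(),m.get_grip_width())
m.open_gripper(); m.movel([.45,-.01,.20],speed=.2)
p,d,P=wrist("w2"); np.savez("w2.npz",p=p,d=d,P=P)
k=(d>0)&(abs(P[...,0]-.45)<.08)&(abs(P[...,1]+.01)<.08)&(P[...,2]>.06); print(rect(P[k]),np.median(P[k][:,2]),m.get_time_s())
E
```

```text
rim c=(543.5,200.2) 188.1x146.7 long yaw 14.3
w 0.03319846593720759 61.005603075027466 [-0.6961762  -0.12022421  5.38478514]
0.03297857810415449 [ 0.06558615 -0.42677818 -1.66502352]
hit True [ 0.44930483 -0.00975425  0.06236272] 0.03290719564204447
c=(449.3,-9.8) 149.7x60.1 long yaw -0.3 0.2593614927941912 7.3417
```

```bash
python3 - <<'E'
from h import *
P=np.load("w2.npz")["P"]; k=(abs(P[...,0]-.45)<.08)&(abs(P[...,1]+.01)<.08)&(P[...,2]>.06)&(P[...,2]<.1)
print(rect(P[k]),np.median(P[k][:,2]))
m.grasp(); m.movel([.375,-.01,.15],speed=.25); m.movel([.375,-.01,.074],speed=.2)
print(m.movel([.48,-.01,.074],speed=.06,f_stop=15),m.get_tool_pos(),m.get_ft_force())
m.movel([.44,-.01,.2],speed=.25); m.open_gripper(); m.sleep(.2)
p,d,P=wrist("w3"); np.savez("w3.npz",p=p,d=d,P=P)
k=(d>0)&(P[...,0]>.38)&(P[...,0]<.62)&(abs(P[...,1]+.01)<.09)&(P[...,2]>.015)&(P[...,2]<.1); print(rect(P[k]),np.median(P[k][:,2]),np.percentile(P[k][:,2],98),m.get_time_s())
E
```

```text
c=(448.3,-9.8) 60.1x34.4 long yaw 89.7 0.08382391728434932
False [ 0.47971884 -0.01000498  0.07405025] [-0.39214346  0.5180647  -0.88759862]
c=(510.5,-10.0) 85.7x60.2 long yaw -0.2 0.03281760417465185 0.03427396105803417 12.7583
```

View pics/w3.png

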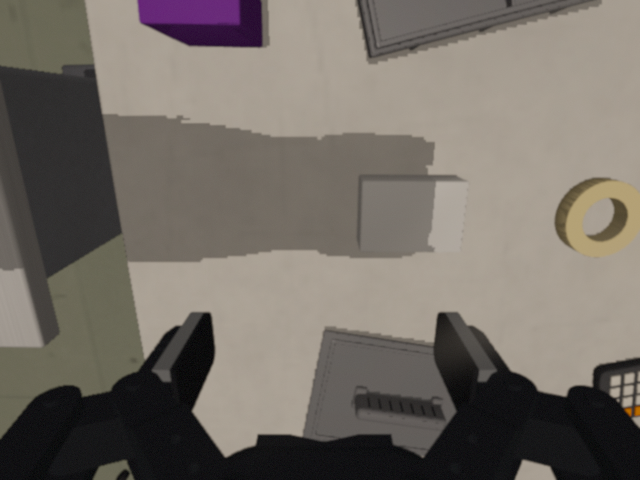

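The carton lies flat, seen at about px (362–465,178–250). It measures 85.7x60.2 mm with its top at 33–34 mm, centred on (510.5,-10), so it's ready for re-gripping. I'll refine the tub pose with a rim fit and then place it.

```bash
cat >> h.py <<'E'
from scipy.optimize import least_squares
def fitrect(P,x0,hx,hy,gate):
    """fit rectangle outline with half sizes hx,hy to points (m); x0=(x,y,yaw)"""
    def sd(x,Q):
        c,s=np.cos(x[2]),np.sin(x[2]); D=Q[:,:2]-x[:2]
        a=abs(D@[c,s])-hx; b=abs(D@[-s,c])-hy
        return np.where((a>0)&(b>0),np.hypot(a,b),np.maximum(a,b))
    x=np.array(x0,float)
    for g in (gate*2,gate,gate):
        Q=P[abs(sd(x,P))<g]; x=least_squares(sd,x,args=(Q,),loss="soft_l1",f_scale=.002,x_scale=[.01,.01,.05]).x
    return np.r_[x[:2]*1000,np.degrees(x[2])].round(2),len(Q),round(float(np.std(sd(x,Q))*1000),2)
E
python3 - <<'E'
from h import *
z=np.load("top0.npz"); c=m.camera_params("top"); Pt=cloud(z["d"],c,c["pose"]); w=np.load("w1.npz")
for P,d in((Pt,z["d"]),(w["P"],w["d"])):
    Q=P[(d>0)&(P[...,2]>.046)&(P[...,2]<.056)]
    print("rim",fitrect(Q,(.5445,.201,np.radians(14.2)),.087,.067,.006))
q=quat(-np.pi)
m.move_ptp([.5105,-.01,.12],q); m.movel([.5105,-.01,.016],speed=.15); m.grasp()
print(m.get_grip_width()); m.movel([.5105,-.01,.13],speed=.2)
print(m.get_grip_width(),m.get_ft_force(),m.get_joints(),m.get_time_s())
E
```

```text
rim (array([544.7 , 201.19,  14.31]), 763, 2.44)
rim (array([542.97, 201.28,  14.17]), 6654, 2.49)
0.059103006088690575
0.05923041484849698 [-0.2292549   0.12971125 -2.3069127 ] [-1.95737485e-02  2.76158241e-01 -2.54555710e-01  1.04096221e+00
 -2.33419647e-05 -1.95718297e-02] 16.0833
```

```bash
python3 - <<'E'
from h import *
a=np.radians(14.2); x,y=.5438-.0325*np.cos(a),.2012-.0325*np.sin(a); q=quat(a-np.pi)
m.move_ptp([x,y,.13],q)
print(m.movel([x,y,.019],speed=.08,f_stop=6),m.get_tool_pos(),m.get_ft_force())
m.open_gripper(); print(m.get_ft_force(),m.get_grip_width())
m.movel([x,y,.25],speed=.25)
p,d,P=wrist("w4"); np.savez("w4.npz",p=p,d=d,P=P)
Q=P[(d>0)&(P[...,2]>.046)&(P[...,2]<.056)]; print("rim",fitrect(Q,(.544,.201,a),.087,.067,.006))
D=P[...,:2]-[.5438,.2012]; lx=D@[np.cos(a),np.sin(a)]; ly=D@[-np.sin(a),np.cos(a)]
k=(d>0)&(abs(lx)<.083)&(abs(ly)<.062)&(P[...,2]>.03)&(P[...,2]<.045); print(rect(P[k]),np.median(P[k][:,2]),P[(d>0)&(abs(lx)<.08)&(abs(ly)<.06)][:,2].max(),m.get_time_s())
E
```

```text
True [0.51178806 0.19299512 0.02122533] [-1.73469209 -0.20382962  7.3737741 ]
[ 0.2803143  -0.16498428  0.20881863] 0.085505074858887
rim (array([542.28, 199.74,  14.13]), 6238, 2.56)
c=(547.1,201.4) 159.6x60.5 long yaw 14.1 0.03676785350119691 0.33313408578739323 19.6833
```

View pics/w4.png

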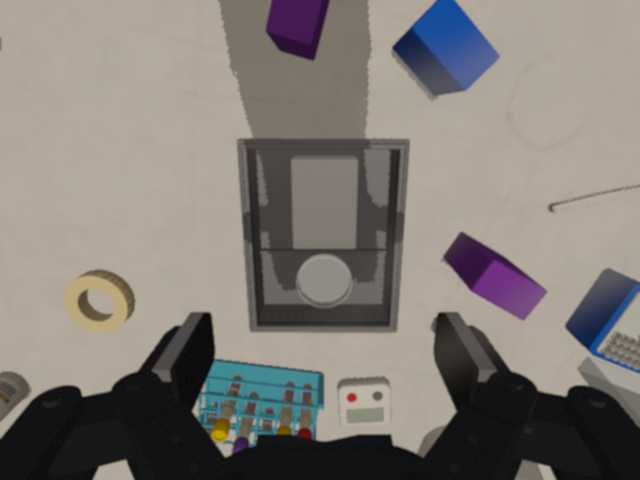

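The carton lies flat in the bay at px (291–357,157–248), with the dish at (324,280) beyond the rib and nothing above the rim. Now a close look at the lid.

```bash
python3 - <<'E'
from h import *
a=np.radians(-9.3)
m.move_ptp([.49,-.207,.25],quat(a-np.pi))
p,d,P=wrist("w5"); np.savez("w5.npz",p=p,d=d,P=P)
D=P[...,:2]-[.516,-.211]; n=(d>0)&(abs(D@[np.cos(a),np.sin(a)])<.11)&(abs(D@[-np.sin(a),np.cos(a)])<.09)
k=n&(P[...,2]>.028)&(P[...,2]<.05); print("rib",rect(P[k]),np.percentile(P[k][:,2],[50,98]))
k=n&(P[...,2]>.0055)&(P[...,2]<.018); k=cv2.morphologyEx(k.astype(np.uint8),cv2.MORPH_OPEN,np.ones((5,5)))>0; print("plate",rect(P[k]),np.median(P[k][:,2]))
g=cv2.cvtColor(p,cv2.COLOR_BGR2GRAY); k=n&(g<125)&(P[...,2]<.02); k=cv2.morphologyEx(k.astype(np.uint8),cv2.MORPH_OPEN,np.ones((5,5)))>0; print("grey",rect(P[k]))
print(m.get_time_s())
for y in(a,a-np.pi): print(m.ik([.516,-.211,.03],quat(y)))
E
```

```text
rib c=(513.1,-213.5) 89.0x14.1 long yaw -9.7 [0.03625776 0.03812223]
plate c=(514.0,-213.6) 177.5x137.6 long yaw -10.1 0.008964185129394009
grey c=(508.1,-202.0) 203.7x162.3 long yaw -10.2
21.2167
[-0.38816779  0.44224866 -0.285336    0.84321167  0.          2.91574049]
[-0.38816779  0.44224866 -0.285336    0.84321167  0.         -0.22585217]
```

View pics/w5.png

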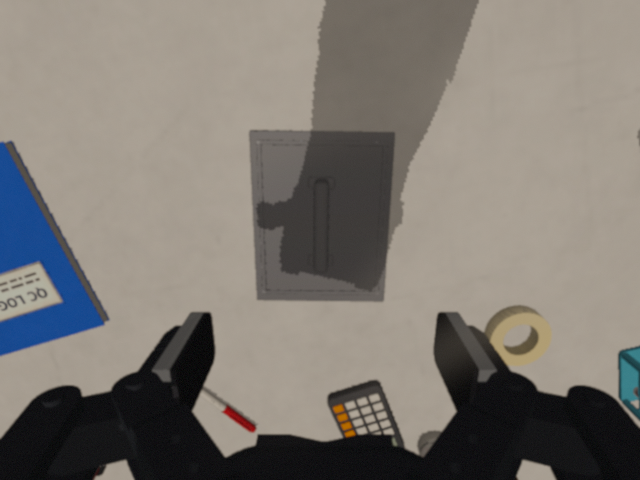

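The lid is at px (250–395,130–300) with its rib at (321,225). The plate measures 177.5x137.6 mm and the rib 89x14 mm, and both agree on the centre. I'll grip the rib and set the lid on the tub.

```bash
python3 - <<'E'
from h import *
r=np.radians; q=quat(r(-10)-np.pi)
m.move_ptp([.5147,-.2136,.10],q); m.movel([.5147,-.2136,.021],speed=.12); m.grasp()
print("w",m.get_grip_width(),m.get_ft_force())
m.movel([.5147,-.2136,.15],speed=.15); print(m.get_grip_width(),m.get_ft_force())
q=quat(r(14.15)-np.pi); X=[.5434,.2004]
m.move_ptp(X+[.15],q); m.movel(X+[.085],speed=.1)
print("stop",m.movel(X+[.065],speed=.03,f_stop=8),m.get_tool_pos(),m.get_ft_force(),m.get_torque(),m.get_time_s())
E
```

```text
w 0.01305187619303294 [-0.46956459  1.14391824  4.8878899 ]
0.01301348687879117 [-0.12940455  0.29064608 -2.139715  ]
stop True [0.54314366 0.20035091 0.06729576] [-0.96591269  0.31461426  7.48084409] [-0.03071101  0.13546518  0.06584217] 27.2667
```

```bash
python3 - <<'E'
from h import *
m.open_gripper(); X=[.5434,.2004]; m.movel(X+[.15],speed=.15)
a=np.radians(14.15); m.move_ptp([.5434-.03,.1925,.27],quat(a-np.pi)); m.sleep(.3)
p,d,P=wrist("w6")
D=P[...,:2]-[.5434,.2004]; lx=D@[np.cos(a),np.sin(a)]; ly=D@[-np.sin(a),np.cos(a)]
k=(d>0)&(abs(lx)<.086)&(abs(ly)<.066)&((abs(lx)>.05)|(abs(ly)>.015))&(P[...,2]<.1)
A=np.c_[lx[k],ly[k],np.ones(k.sum())]; s=np.linalg.lstsq(A,P[...,2][k],rcond=None)[0]; print("plane slope,z",s, "tilt mm across",s[0]*178,s[1]*138)
kk=(d>0)&(abs(lx)<.11)&(abs(ly)<.09)&(P[...,2]>.048)&(P[...,2]<.062); print(rect(P[kk]))
t,_=m.read_camera("scene"); cv2.imwrite("pics/s6.png",cv2.resize(t[120:320,160:400],(720,600),interpolation=cv2.INTER_CUBIC))
print(m.get_time_s())
E
```

```text
plane slope,z [-0.00082133 -0.00062077  0.05503048] tilt mm across -0.14619756837118064 -0.08566677840841702
c=(542.9,199.9) 185.3x145.8 long yaw 14.1
29.6417
```

View pics/w6.png

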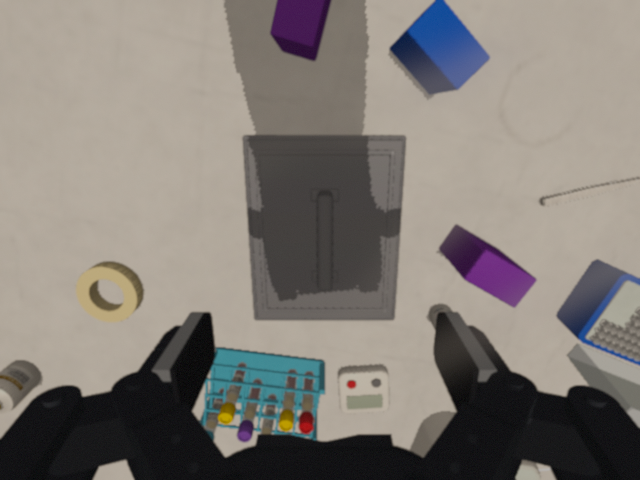

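View pics/s6.png

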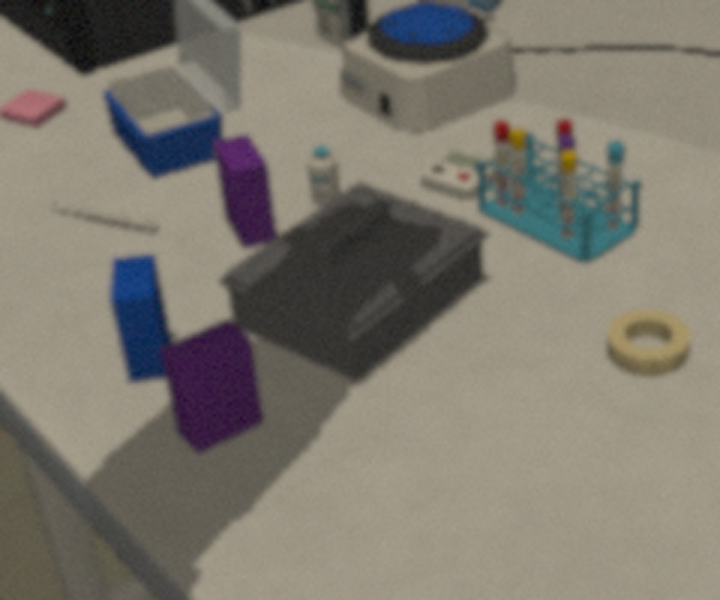

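The lid covers the tub squarely at px (245–405,135–320). Its plate is level to 0.15 mm with its top at z = 55 mm, so it is fully seated, and the bystanders are undisturbed.

```bash
python3 -c "
from rig import manip as m
print(m.finish_job())"
```

```text
the job is handed in; nothing more can be done
None
```

The carton was laid flat on the counter, picked up again and laid flat in the tub's empty bay, the lid sits level and fully home, and the job was handed in at about 30 s with the dish and the other things left in place.

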